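# Hang the potato masher between its neighbours on the utensil rack

## Task

Put the potato masher away: pick it up by its handle and hang it, head down, on the empty middle hook of the utensil rack, sliding its neck in past the sprung keepers until it is fully home against the back of the hook, then letting it down until its collar rests on the prongs before you let go of it. The hook's exact place is not known, so feel your way in gently, without forcing it against the rack, and without knocking the turner and the skimmer hanging on either side or the tumbler and mug standing near.

Things in the scene. Friction and masses are not known exactly. Their poses are not given: they have to be found in the camera images.
- masher: Steel potato masher, black handle, 205 mm tall, 0.2-0.35 kg, standing on its head. Origin: centre of the head's underside, z up the handle. In mm up from there: round head 78 wide, 0-4; arch 68 wide along y, to 72; square neck 12x12, 72-115; collar 26x26, 115-121; handle, flat sides, 24 (x) by 30 (y), 121-203.
- collar (a point): Centre of the underside of the masher's collar, on the axis of the neck, 115 mm above the masher's origin; axes of the masher.
- grip (a point): Good point to grip: on the axis of the masher's handle, 175 mm above the masher's origin, 60 mm above the collar's underside; axes of the masher.
- rack: Fixed utensil rack: wooden base 150 (x) x 350 (y) x 14 mm, steel posts and a rail along y at x = +45 mm, z = 150 mm; nothing of it is higher than 178 mm. Origin at the worktop, below hook_spot; its front is -x. Three twin-prong wire hooks clamped on the rail, at y = +100, 0 and -100 mm; the middle one is empty. Tools slide in from the front, along +x.
- hook_spot (a point): Where the collar's underside should end up if the middle hook stood dead centre: 152 mm above the worktop, level with the tops of the prongs; the neck on this axis touches the rigid back bar of the hook. Axes of the rack. x and z are true, but the hook was clamped by hand and really stands up to 8 mm left or right (y) of here.
- hook_mouth (a point): Nominal middle of the hook's mouth, level with the tip tops, 46 mm in front (-x) of hook_spot, 7 mm higher; off by the same unknown y. The two prongs are rigid round wire, 4 mm thick, parallel, 14 mm clear apart all along (neck aligned with the rack: 1 mm play each side), their black tips turned up 7 mm and reaching 48 mm in front of hook_spot. A collar 14 mm above hook_spot passes over them.
- keepers (a point): Nominal point between the two white nylon keepers, 22 mm in front of hook_spot and 10 mm below the prongs' centre lines; off by the same unknown y. They leave 6 mm between them; pushing the neck in between them takes up to about 4 N along +x until the force drops off as they give way and spring back behind it. The neck then runs free for about 15 mm to the back.
- turner: Slotted steel turner, blade 74 mm wide, same collar and handle as the masher, hanging loosely on one of the hooks beside the empty one (left or right). Origin at the lower end of its axis, 115 mm below its collar's underside. To be left undisturbed.
- skimmer: Round perforated steel skimmer, 78 mm disc facing the front, same collar and handle as the masher, hanging loosely on the other hook beside the empty one. Origin on its axis, 115 mm below its collar's underside. To be left undisturbed.
- tumbler: Clear glass tumbler, 80 mm wide and 91 mm high, loose on the worktop; origin under its centre. Leave it standing.
- mug: White stoneware mug, 86 mm wide without the handle, 84 mm high, loose on the worktop; origin under its centre. Leave it standing.

How it is judged (in metres and radians):
On the way, in this order (a step that is already met when the one before it is completed fails the run):
1. the masher is lifted clear of the worktop (height (world z) of masher above 0.02 m and horizontal distance between collar and hook_spot above 0.04 m), for 0.2 s.
2. its neck is slid in to the back of the middle hook (x of collar in the frame of hook_spot above -0.008 m and y of collar in the frame of hook_spot between -0.011 and 0.011 m and z of collar in the frame of hook_spot between -0.004 and 0.025 m), for 0.1 s.
At the end, for the whole second after the job is handed in: The masher hangs upright (7 deg) and at rest on the middle hook: collar on the prongs (-4 to +3 mm), neck within 8 mm of the back; turner and skimmer hang upright within 15 mm, tumbler and mug stand within 20 mm of where they were (x of collar in the frame of hook_spot between -0.008 and 0.004 m and y of collar in the frame of hook_spot between -0.011 and 0.011 m and z of collar in the frame of hook_spot between -0.004 and 0.003 m and angle between each of masher, turner, skimmer's own z axis and vertical below 0.12 rad and linear speed of masher below 0.03 m/s and angular speed of masher below 0.4 rad/s and distance of each of turner, skimmer from where it was at the start of the episode below 0.015 m and distance of each of tumbler, mug from where it was at the start of the episode below 0.02 m); the robot touches nothing.
It fails at once if the masher is let go on the hook while its collar is over 5 mm above the prongs (horizontal distance between collar and hook_spot below 0.03 m and z of collar in the frame of hook_spot above 0.005 m and contact force between the fingers and masher below 0.2 N).
It fails at once if the masher is forced against the rack with over 25 N (contact force between masher and rack above 25 N).
It fails at once if the turner or the skimmer is knocked: moved over 25 mm or tilted over 14 degrees (distance of any of turner, skimmer from where it was at the start of the episode above 0.025 m or angle between any of turner, skimmer's own z axis and vertical above 0.25 rad).
It fails at once if the tumbler or the mug is pushed over 20 mm or tipped (distance of any of tumbler, mug from where it was at the start of the episode above 0.02 m or angle between any of tumbler, mug's own z axis and vertical above 0.3 rad).
It also fails if it takes over 70 s, if anything falls off the work surface, if the arm or the gripper's body presses on something with over 40 N, if the wrist force passes 120 N, or if a joint passes its speed limit or range.

## Robot

A 7-joint arm with a two-finger parallel gripper is mounted at the origin on a cart in front of the work surface, level with it; the furniture and walls round the work are solid. World frame = base frame: x ahead of the robot, y to its left, z up, the work surface at z = 0. Lengths are in m, angles in degrees, forces in N, time in s.
With the tool pointing down it reaches from about 0.425 to 1.025 m from the base axis. Payload 9.4 kg.
Tool frame: the origin (TCP) lies at the very end of the fingers, on their centre line; the grasp point (between the pads) lies 19 mm behind it; z points along the fingers, y is the line along which they close (so a half turn about z gives the same grasp; the last joint's range is limited). The gripper opens to 85 mm and grips with 20 to 120 N. Pads are 22 mm wide; open, the fingers measure 114 mm over their backs; the gripper's body (76 mm by 85 mm) begins 54 mm behind the grasp point. The pads swing forward as they close: fully open they stand 13 mm farther back than shut.
Start: joints at [-78.994, 34.337, -0.143, 91.639, 0.103, 54.024, -4.572], TCP at [0.193, 0.699, 0.231] pointing down, gripper open.
Joint ranges: [-147.43, 147.43], [-19.82, 112.94], [-74.19, 73.91], [6.32, 146.72], [-59.91, 239.91], [6.04, 106.73], [-150.56, 150.56]. Speed limits (degrees/s): [127.2, 127.2, 172.46, 172.46, 180, 180, 180].

## Interface

Orientations are given as [roll, pitch, yaw] about the fixed x, y, z axes, in that order (R = Rz(yaw) Ry(pitch) Rx(roll)).
In Python, from bench import r gives the robot as it stands. The module is installed in compiled form; this text tells all that it offers.
- The arm moves only by the tool arm_command, never from a script. Its arguments are lists of equal length, an entry for each row: "xyz": the shift along the tool's x, y, z in cm, a list of three; "dr": the turn, a rotation vector about the tool's x, y, z in degrees, a list of three; "jaw": the closure, from 0 (fully open) to 1 (shut). In form: {"xyz": [[tx, ty, tz], ...], "dr": [[rx, ry, rz], ...], "jaw": [jaw, ...]}. A call has 1 to 5 rows; each row shifts and turns the commanded pose from where the row before left it, along the tool's axes as they then stand; what a row does not reach is not made up. A row lasts 1/12 s, in which the tool goes at most 41.7 mm and 7.16 degrees, less where a joint would pass 70% of its speed; a pose out of reach is approached as far as the arm can. A call with a gripper value outside its range is refused whole. The fingers move at their own pace and stop on an object; the grip force is fixed at half the most. Time passes only in rows, so rows that do not move let the fingers close. It gives the time, the measured TCP pose, the force, the opening and the grip force at its end, in the units of the state.
- r.sense(): the state, without advancing time (a new reading comes with each control period).
- r.grab_frame(name): name is "side" or "top" or "wrist"; returns a dict with "color" (384x512x3 uint8, blue, green, red), "depth" (384x512 float32, m along the optical axis (not along the pixel's ray), 0 where there is no reading), "K" (3x3 intrinsics, pixels), "k1" (the pictures are not rectified: a ray, as slopes to the right and down, at radius r is drawn at 1 + k1 r^2 times it, then the intrinsics apply), "eye" and "orientation" of the camera in the world. Camera axes: x right, y down, z forward; pixel columns grow to the right and rows downward; lengths in m; the calibration is good to about 2 mm. A picture is of the moment at which its call begins.
- r.close_job(): hands the job in; it is judged then, once.
Trained networks look in a picture, given as the dict that the camera call returned (one of the last four; its "shot" number tells which), for a name from the list of things; names that differ only in an ending like _2 or _b are one class to them, and where a whole thing is asked for, a point or a joint stands for the part that bears it (a point fixed in the world has none). Each returns a list of dicts, best first, with "confidence" (0 to 1); they miss things now and then, are a little off and sometimes report something else, mostly with a low value. They report only what shows in the picture. A call takes as long as a camera call.
- r.spot_in(picture, target): "point" ([x, y, z] in m, in world coordinates, good to about 4 mm: the middle of the surface that is visible of it).
The state is a dict: "clock": time; "joint_pos": joint angles; "joint_vel": joint speeds; "joint_efforts": joint torques, N m; "ee_pos": TCP position; "ee_rot": TCP orientation; "force": force on the tool from outside, world axes, zero at the start; "torque": the same for the moment, N m; "width": opening from 0.0 (shut) to 1.0 (fully open); "grip_force": force on a finger pad.
Only numpy, scipy, OpenCV 4.12 (cv2) and the standard library are available. Lean on these libraries where they do the work, as an engineer would, in place of code of your own. Each camera call takes 0.05 s, during which the arm holds its last target. There are 200 camera calls.

## Working session

There is one attempt and no reset: what is moved stays moved. The work goes in short steps, Python scripts to look and compute and a tool call to move; the robot and the scene stay as the last step left them, time stands still between calls to the robot, and variables do not carry over. Pictures are saved under pics/ and viewed, at most 10 in all, crops included, and the job is handed in when it is done.

Besides the shell and the picture viewer there is one more tool, called after "Emit:" by a JSON object that holds its "api" and its "payload". arm_command: Moves the arm, as the interface text tells. Its arguments: {"type":"object","properties":{"xyz":{"type":"array"},"dr":{"type":"array"},"jaw":{"type":"array"}},"required":["xyz","dr","jaw"]}

```bash
mkdir -p pics; cat > h.py <<'E'
import numpy as np,cv2
from bench import r
from scipy.spatial.transform import Rotation as R
def Rm(o):
    o=np.array(o,float)
    if o.shape==(3,3): return o
    if o.shape==(4,): return R.from_quat(o).as_matrix()
    return R.from_euler('xyz',o,degrees=True).as_matrix()
def cloud(p):
    d=p["depth"];h,w=d.shape;K=np.array(p["K"])
    u,v=np.meshgrid(np.arange(w),np.arange(h))
    D=np.array([p["k1"],0,0,0,0.])
    s=cv2.undistortPoints(np.stack([u,v],-1).reshape(-1,1,2).astype(np.float64),K,D).reshape(h,w,2)
    c=np.dstack([s*d[...,None],d])
    W=c@Rm(p["orientation"]).T+np.array(p["eye"])
    W[d==0]=np.nan
    return W
E
python3 - <<'E'
from h import *
s=r.sense();print({k:np.round(v,3) for k,v in s.items()})
ims=[]
for n in("side","top"):
    p=r.grab_frame(n);print(n,p["eye"],p["orientation"],p["k1"]);ims.append(p["color"])
    np.savez(n+".npz",c=p["color"],W=cloud(p))
    for t in("masher","rack","turner","skimmer","tumbler","mug"):
        print(t,[(np.round(q["point"],3),round(q["confidence"],2)) for q in r.spot_in(p,t)][:2])
cv2.imwrite("pics/a.png",ims[0]);cv2.imwrite("pics/b.png",ims[1])
E
```

```text
{'clock': np.float64(0.0), 'joint_pos': array([-78.993,  34.384,  -0.144,  91.681,   0.103,  54.024,  -4.573]), 'joint_vel': array([ 0.07 , -0.006, -0.017, -0.133,  0.035, -0.017, -0.006]), 'joint_efforts': array([-0.0000e+00, -7.7642e+01,  1.5650e+00, -2.5802e+01,  1.2000e-02,
        9.0000e-03,  0.0000e+00]), 'ee_pos': array([0.192, 0.698, 0.23 ]), 'ee_rot': array([-1.79910e+02,  9.00000e-03,  1.64599e+02]), 'force': array([ 0.066,  0.341, -0.199]), 'torque': array([ 0.009, -0.046,  0.008]), 'grip_force': np.float64(0.0), 'width': np.float64(0.996)}
side [0.33841222 0.81918231 0.51583688] [-112.71227747   -0.83580176 -168.15113485] -0.0447112538082482
masher [(array([ 0.459, -0.183,  0.079]), 0.85), (array([0.577, 0.239, 0.012]), 0.4)]
rack [(array([0.583, 0.24 , 0.016]), 0.88)]
turner [(array([0.574, 0.283, 0.179]), 0.93)]
skimmer [(array([0.58 , 0.077, 0.184]), 0.87)]
tumbler [(array([ 0.595, -0.143,  0.07 ]), 0.61)]
mug [(array([ 0.563, -0.259,  0.067]), 0.96), (array([0.576, 0.24 , 0.017]), 0.6)]
top [ 0.41413457 -0.02395427  1.35832658] [-174.66701456   -0.66920174  -90.56784175] -0.1348009519293802
masher [(array([ 0.459, -0.183,  0.007]), 0.63)]
rack [(array([0.576, 0.161, 0.01 ]), 0.57)]
turner []
skimmer [(array([0.573, 0.061, 0.215]), 0.61), (array([0.573, 0.164, 0.016]), 0.26)]
tumbler [(array([ 0.606, -0.172,  0.017]), 0.78)]
mug [(array([ 0.584, -0.289,  0.028]), 0.63)]
```

View pics/a.png

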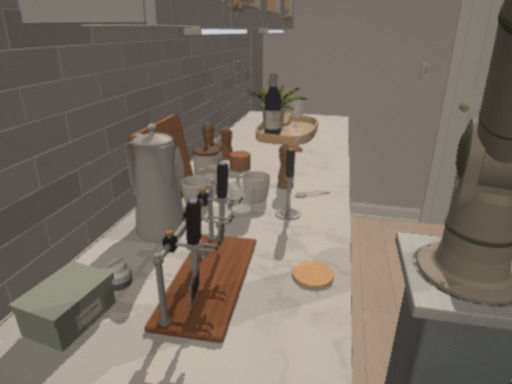

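View pics/b.png

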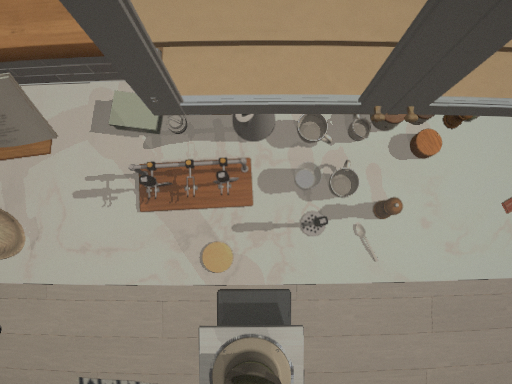

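The side view shows the masher at about (288,190), with the rack in the foreground and its middle hook empty. In the top view the masher is at (315,222), the tumbler at (307,177), the mug at (344,182), and the rack base spans (138–253, 158–210).

```bash
python3 - <<'E'
from h import *
T=np.load("top.npz");W=T["W"];c=T["c"]
hsv=cv2.cvtColor(c,cv2.COLOR_BGR2HSV)
# rack base: brown, z~.014
m=(hsv[...,0]<18)&(hsv[...,1]>90)&(abs(W[...,2]-.012)<.015)&(abs(W[...,0]-.58)<.13)&(abs(W[...,1]-.17)<.23)
n,l,st,ce=cv2.connectedComponentsWithStats(cv2.morphologyEx(m.astype(np.uint8),cv2.MORPH_CLOSE,np.ones((9,9))))
i=1+np.argmax(st[1:,4]);q=W[(l==i)&m][:,:2]
print("base",cv2.minAreaRect((q*1000).astype(np.float32)),st[i],np.median(W[(l==i)&m][:,2]))
# rail z~.15
def show(name,W):
    for lab,b in {"masher":(.39,.53,-.26,-.12)}.items():
        k=(W[...,0]>b[0])&(W[...,0]<b[1])&(W[...,1]>b[2])&(W[...,1]<b[3])
        for lo,hi in((.002,.03),(.03,.07),(.07,.112),(.112,.124),(.124,.16),(.16,.195),(.195,.22)):
            s=W[k&(W[...,2]>lo)&(W[...,2]<hi)]
            if len(s)>3: print(name,lab,lo,hi,len(s),np.round(np.median(s,0),3),np.round(np.percentile(s,[5,95],axis=0),3).tolist())
show("top",W);S=np.load("side.npz");show("side",S["W"])
for nm,V in(("top",W),("side",S["W"])):
  k=(abs(V[...,0]-.63)<.05)&(abs(V[...,1]-.17)<.2)
  s=V[k&(abs(V[...,2]-.152)<.01)];print(nm,"rail",len(s), np.polyfit(s[:,1],s[:,0],1) if len(s)>9 else '')
  for nn,y0 in(("sk",.07),("tu",.28)):
    s=V[(abs(V[...,0]-.575)<.04)&(abs(V[...,1]-y0)<.04)&(V[...,2]>.18)]
    print(nn,len(s),np.round(np.median(s,0),3) if len(s) else '',np.round(np.percentile(s,[3,97],axis=0),3).tolist() if len(s) else '')
  for nn,b in(("tumb",(.59,-.16)),("mug",(.565,-.275))):
    s=V[(abs(V[...,0]-b[0])<.07)&(abs(V[...,1]-b[1])<.065)&(V[...,2]>.075)&(V[...,2]<.1)]
    print(nn,len(s),np.round(np.median(s,0),3),np.round(np.percentile(s,[3,97],axis=0),3).tolist() if len(s) else '')
E
```

```text
base ((583.6954345703125, 171.56936645507812), (147.68423461914062, 348.7744140625), 2.938413143157959) [ 139  158  114   54 4545] 0.013912824614552566
top masher 0.002 0.03 598 [ 0.458 -0.183  0.004] [[0.4, -0.247, 0.002], [0.524, -0.129, 0.008]]
top masher 0.03 0.07 28 [ 0.458 -0.169  0.056] [[0.455, -0.18, 0.035], [0.463, -0.158, 0.069]]
top masher 0.112 0.124 9 [ 0.452 -0.182  0.119] [[0.449, -0.197, 0.114], [0.474, -0.178, 0.12]]
top masher 0.124 0.16 13 [ 0.46  -0.175  0.142] [[0.451, -0.182, 0.128], [0.468, -0.175, 0.157]]
top masher 0.16 0.195 18 [ 0.457 -0.176  0.176] [[0.45, -0.185, 0.165], [0.47, -0.175, 0.195]]
top masher 0.195 0.22 90 [ 0.463 -0.19   0.201] [[0.452, -0.201, 0.196], [0.473, -0.177, 0.206]]
side masher 0.002 0.03 431 [ 0.457 -0.186  0.004] [[0.4, -0.243, 0.002], [0.515, -0.131, 0.012]]
side masher 0.03 0.07 55 [ 0.457 -0.173  0.051] [[0.452, -0.217, 0.033], [0.469, -0.162, 0.069]]
side masher 0.07 0.112 60 [ 0.46  -0.19   0.088] [[0.454, -0.194, 0.072], [0.467, -0.187, 0.109]]
side masher 0.112 0.124 32 [ 0.461 -0.186  0.121] [[0.448, -0.201, 0.115], [0.47
[... 307 characters left out ...]
6]]
top rail 535 [-0.04292683  0.62631154]
sk 102 [0.577 0.068 0.237] [[0.569, 0.057, 0.187], [0.589, 0.081, 0.244]]
tu 144 [0.567 0.264 0.237] [[0.558, 0.255, 0.184], [0.581, 0.281, 0.245]]
tumb 113 [ 0.61  -0.173  0.087] [[0.563, -0.206, 0.076], [0.636, -0.128, 0.093]]
mug 122 [ 0.586 -0.283  0.082] [[0.538, -0.318, 0.076], [0.626, -0.234, 0.087]]
side rail 698 [-0.00915125  0.61536995]
sk 330 [0.576 0.08  0.214] [[0.567, 0.061, 0.182], [0.589, 0.083, 0.243]]
tu 552 [0.566 0.279 0.214] [[0.558, 0.259, 0.182], [0.579, 0.283, 0.243]]
tumb 290 [ 0.599 -0.17   0.084] [[0.561, -0.212, 0.075], [0.635, -0.133, 0.092]]
mug 167 [ 0.586 -0.276  0.081] [[0.538, -0.322, 0.075], [0.619, -0.211, 0.089]]
```

```bash
cat > plan.py <<'E'
from h import *
import json
def plan(wps,yawt,vmax=3.6,wmax=6.5):
    s=r.sense();pos=np.array(s["ee_pos"]);yaw=s["ee_rot"][2];X=[];D=[]
    dy=(yawt-yaw+180)%360-180
    seg=[pos]+[np.array(w) for w in wps]
    pts=[]
    for a,b in zip(seg[:-1],seg[1:]):
        n=max(1,int(np.ceil(np.linalg.norm(b-a)*100/vmax)));pts+=[a+(b-a)*(i+1)/n for i in range(n)]
    n=max(len(pts),int(np.ceil(abs(dy)/wmax)));pts+=[pts[-1]]*(n-len(pts))
    nr=int(np.ceil(abs(dy)/wmax))
    p=pos
    for i in range(n):
        M=R.from_euler('xyz',[180,0,yaw],degrees=True).as_matrix()
        loc=np.round(M.T@(pts[i]-p)*100,1);p=p+M@loc/100
        d=round(-dy/nr,1) if i<nr else 0; yaw-=d
        X.append(loc.tolist());D.append([0,0,d])
    for i in range(0,n,5): print(json.dumps(X[i:i+5]),json.dumps(D[i:i+5]))
    print("end",np.round(p,4),round(yaw,1))
E
python3 - <<'E'
from plan import *
plan([(.40,.45,.36),(.46,0,.36),(.46,-.185,.34)],90)
E
```

```text
[[-2.7, -1.8, -1.3], [-2.8, -1.6, -1.3], [-3.0, -1.2, -1.3], [-3.1, -0.9, -1.2], [-3.2, -0.6, -1.3]] [[0, 0, 6.2], [0, 0, 6.2], [0, 0, 6.2], [0, 0, 6.2], [0, 0, 6.2]]
[[-3.3, -0.2, -1.3], [-3.2, 0.1, -1.3], [-3.2, 0.5, -1.3], [-3.1, 0.8, -1.3], [-3.1, 1.2, -1.3]] [[0, 0, 6.2], [0, 0, 6.2], [0, 0, 6.2], [0, 0, 6.2], [0, 0, 6.2]]
[[-3.4, -0.3, 0.0], [-3.5, 0.1, 0.0], [-3.5, 0.4, 0.0], [-3.5, 0.5, 0.0], [-3.4, 0.4, 0.0]] [[0, 0, 6.2], [0, 0, 6.2], [0, 0, 0], [0, 0, 0], [0, 0, 0]]
[[-3.5, 0.5, 0.0], [-3.4, 0.4, 0.0], [-3.5, 0.5, 0.0], [-3.5, 0.4, 0.0], [-3.4, 0.5, 0.0]] [[0, 0, 0], [0, 0, 0], [0, 0, 0], [0, 0, 0], [0, 0, 0]]
[[-3.5, 0.4, 0.0], [-3.5, 0.5, 0.0], [-3.4, 0.4, 0.0], [-3.1, -0.0, 0.4], [-3.1, -0.0, 0.3]] [[0, 0, 0], [0, 0, 0], [0, 0, 0], [0, 0, 0], [0, 0, 0]]
[[-3.1, -0.0, 0.3], [-3.1, -0.0, 0.4], [-3.0, -0.0, 0.3], [-3.1, -0.1, 0.3]] [[0, 0, 0], [0, 0, 0], [0, 0, 0], [0, 0, 0]]
end [ 0.4596 -0.1848  0.3403] 90.2
```

Emit:
{"api": "arm_command", "payload": {"xyz": [[-2.7,-1.8,-1.3],[-2.8,-1.6,-1.3],[-3.0,-1.2,-1.3],[-3.1,-0.9,-1.2],[-3.2,-0.6,-1.3]], "dr": [[0,0,6.2],[0,0,6.2],[0,0,6.2],[0,0,6.2],[0,0,6.2]], "jaw": [0,0,0,0,0]}}

```text
clock: 1.12
ee_pos: [0.2969, 0.5734, 0.2958]
ee_rot: [180.0, -0.0, 133.3]
force: [0.5, -0.0, -0.2]
width: 1.001
grip_force: 0.0
```

Emit:
{"api": "arm_command", "payload": {"xyz": [[-3.3,-0.2,-1.3],[-3.2,0.1,-1.3],[-3.2,0.5,-1.3],[-3.1,0.8,-1.3],[-3.1,1.2,-1.3]], "dr": [[0,0,6.2],[0,0,6.2],[0,0,6.2],[0,0,6.2],[0,0,6.2]], "jaw": [0,0,0,0,0]}}

```text
clock: 1.53
ee_pos: [0.4008, 0.4484, 0.3612]
ee_rot: [180.0, -0.0, 102.3]
force: [0.4, 0.3, 0.2]
width: 1.001
grip_force: 0.0
```

Emit:
{"api": "arm_command", "payload": {"xyz": [[-3.4,-0.3,0.0],[-3.5,0.1,0.0],[-3.5,0.4,0.0],[-3.5,0.5,0.0],[-3.4,0.4,0.0]], "dr": [[0,0,6.2],[0,0,6.2],[0,0,0],[0,0,0],[0,0,0]], "jaw": [0,0,0,0,0]}}

```text
clock: 1.95
ee_pos: [0.423, 0.2753, 0.3605]
ee_rot: [180.0, -0.0, 90.2]
force: [0.6, -0.1, -0.6]
width: 0.998
grip_force: 0.0
```

Emit:
{"api": "arm_command", "payload": {"xyz": [[-3.5,0.5,0.0],[-3.4,0.4,0.0],[-3.5,0.5,0.0],[-3.5,0.4,0.0],[-3.4,0.5,0.0]], "dr": [[0,0,0],[0,0,0],[0,0,0],[0,0,0],[0,0,0]], "jaw": [0,0,0,0,0]}}

```text
clock: 2.37
ee_pos: [0.4463, 0.1023, 0.3606]
ee_rot: [180.0, -0.0, 90.2]
force: [-0.1, 0.9, -0.1]
width: 1.002
grip_force: 0.0
```

Emit:
{"api": "arm_command", "payload": {"xyz": [[-3.5,0.4,0.0],[-3.5,0.5,0.0],[-3.4,0.4,0.0],[-3.1,0.0,0.4],[-3.1,0.0,0.3]], "dr": [[0,0,0],[0,0,0],[0,0,0],[0,0,0],[0,0,0]], "jaw": [0,0,0,0,0]}}

```text
clock: 2.78
ee_pos: [0.46, -0.0635, 0.3536]
ee_rot: [179.9, -0.0, 90.2]
force: [0.5, 1.1, 0.2]
width: 1.001
grip_force: 0.0
```

Emit:
{"api": "arm_command", "payload": {"xyz": [[-3.1,0.0,0.3],[-3.1,0.0,0.4],[-3.0,0.0,0.3],[-3.1,0.0,0.3]], "dr": [[0,0,0],[0,0,0],[0,0,0],[0,0,0]], "jaw": [0,0,0,0]}}

```text
clock: 3.12
ee_pos: [0.4603, -0.1861, 0.3404]
ee_rot: [180.0, -0.0, 90.2]
force: [0.1, 0.8, -0.4]
width: 1.001
grip_force: 0.0
```

```bash
python3 - <<'E'
from h import *
p=r.grab_frame("wrist");s=r.sense();W=cloud(p);np.savez("w1.npz",c=p["color"],W=W)
cv2.imwrite("pics/c.png",p["color"]);print(p["eye"],p["orientation"],s["ee_pos"])
k=(W[...,0]>.40)&(W[...,0]<.52)&(W[...,1]>-.25)&(W[...,1]<-.12)
for lo,hi in((.003,.02),(.112,.124),(.13,.195),(.197,.21)):
    q=W[k&(W[...,2]>lo)&(W[...,2]<hi)]
    if len(q)>9: print(lo,len(q),np.round(np.median(q,0),3),cv2.minAreaRect((q[:,:2]*1000).astype(np.float32)))
E
```

```text
[ 0.45945893 -0.11340272  0.48278407] [ 1.63376342e+02 -2.05973790e-02  1.95726396e-01] [ 0.45964015 -0.19201237  0.34052556]
0.003 966 [ 0.464 -0.187  0.004] ((460.8883056640625, -189.62673950195312), (77.32112121582031, 69.42057037353516), 0.52507084608078)
0.112 45 [ 0.469 -0.183  0.12 ] ((460.7247619628906, -192.36317443847656), (26.114063262939453, 23.793773651123047), 10.379731178283691)
0.13 268 [ 0.46  -0.179  0.17 ] ((460.9062194824219, -193.63381958007812), (24.088539123535156, 30.41402244567871), 10.324019432067871)
0.197 554 [ 0.461 -0.192  0.201] ((461.0428771972656, -193.3824920654297), (22.47136688232422, 28.43323516845703), 11.436162948608398)
```

View pics/c.png

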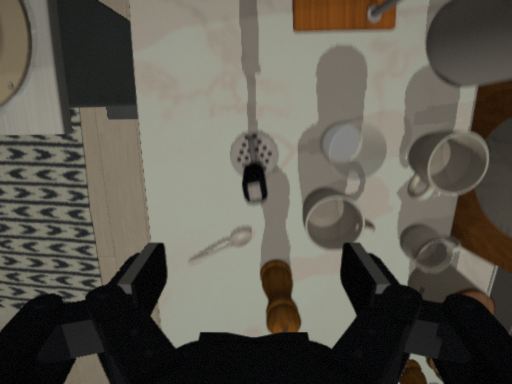

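The wrist view shows the masher handle at (255,183), with the tumbler and mug to its right. The depth puts the handle axis at (0.461, -0.193) with a yaw of about 10.5°, and its size of about 24×30 mm matches the description.

Emit:
{"api": "arm_command", "payload": {"xyz": [[-0.1,0.1,1],[0,0,3],[0,0,3.5],[0,0,3.5],[0,0,3]], "dr": [[0,0,-5.2],[0,0,-5.2],[0,0,0],[0,0,0],[0,0,0]], "jaw": [0,0,0,0,0]}}

```text
clock: 3.58
ee_pos: [0.4613, -0.1855, 0.1987]
ee_rot: [180.0, 0.0, 100.6]
force: [0.9, 0.4, -0.4]
width: 1.001
grip_force: 0.0
```

Emit:
{"api": "arm_command", "payload": {"xyz": [[0,0,2],[0,0,1.5],[0,0,0.8],[0,0,0],[0,0,0]], "dr": [[0,0,0],[0,0,0],[0,0,0],[0,0,0],[0,0,0]], "jaw": [0,0,0,0,0.2]}}

```text
clock: 4.0
ee_pos: [0.4617, -0.1859, 0.1576]
ee_rot: [180.0, 0.0, 100.6]
force: [-0.6, -1.1, -0.7]
width: 0.881
grip_force: 0.0
```

Emit:
{"api": "arm_command", "payload": {"xyz": [[0,0,0],[0,0,0],[0,0,0],[0,0,0],[0,0,0]], "dr": [[0,0,0],[0,0,0],[0,0,0],[0,0,0],[0,0,0]], "jaw": [0.4,0.6,0.8,1,1]}}

```text
clock: 4.42
ee_pos: [0.4612, -0.1858, 0.1579]
ee_rot: [180.0, -0.0, 100.6]
force: [-2.8, 0.2, 6.5]
width: 0.273
grip_force: 58.5
```

Emit:
{"api": "arm_command", "payload": {"xyz": [[0,0,0],[0,0,0],[0,0,0],[0,0,0],[0,0,0]], "dr": [[0,0,0],[0,0,0],[0,0,0],[0,0,0],[0,0,0]], "jaw": [1,1,1,1,1]}}

```text
clock: 4.83
ee_pos: [0.4613, -0.1859, 0.1579]
ee_rot: [180.0, -0.0, 100.6]
force: [-2.5, 0.2, 7.3]
width: 0.273
grip_force: 58.4
```

Emit:
{"api": "arm_command", "payload": {"xyz": [[0,0,-0.6],[0,0,-1.4],[0,0,-2],[0,0,-2],[0,0,-1]], "dr": [[0,0,0],[0,0,0],[0,0,0],[0,0,3.9],[0,0,4]], "jaw": [1,1,1,1,1]}}

```text
clock: 5.25
ee_pos: [0.4619, -0.1862, 0.2295]
ee_rot: [179.9, 0.0, 92.5]
force: [1.5, -0.4, -2.8]
width: 0.271
grip_force: 59.1
```

Emit:
{"api": "arm_command", "payload": {"xyz": [[1.2,0.3,0],[2.4,0.3,0],[3.2,0.3,0],[3.2,0.3,0],[3.2,0.3,0]], "dr": [[0,0,0],[0,0,0],[0,0,0],[0,0,0],[0,0,0]], "jaw": [1,1,1,1,1]}}

```text
clock: 5.67
ee_pos: [0.4701, -0.0519, 0.2277]
ee_rot: [180.0, -0.0, 92.7]
force: [-0.0, -0.1, -2.0]
width: 0.277
grip_force: 59.0
```

Emit:
{"api": "arm_command", "payload": {"xyz": [[3.2,0.3,0],[3.2,0.3,0],[3.2,0.3,0],[3.2,0.3,0],[3.2,0.3,0]], "dr": [[0,0,0],[0,0,0],[0,0,0],[0,0,0],[0,0,0]], "jaw": [1,1,1,1,1]}}

```text
clock: 6.08
ee_pos: [0.4774, 0.109, 0.2277]
ee_rot: [180.0, -0.0, 92.7]
force: [1.1, 0.1, -2.3]
width: 0.276
grip_force: 59.0
```

Emit:
{"api": "arm_command", "payload": {"xyz": [[3.2,0,0],[2.0,0,0],[1,0,0],[0,0,0],[0,0,0]], "dr": [[0,0,0],[0,0,0],[0,0,0],[0,0,0],[0,0,0]], "jaw": [1,1,1,1,1]}}

```text
clock: 6.5
ee_pos: [0.4747, 0.1687, 0.2274]
ee_rot: [-180.0, 0.0, 92.7]
force: [-0.2, -0.9, -2.8]
width: 0.274
grip_force: 59.1
```

```bash
python3 - <<'E'
from h import *
s=r.sense();print(np.round(s["ee_pos"],4),s["ee_rot"],s["force"])
for n in("wrist","side","top"):
    p=r.grab_frame(n);W=cloud(p);np.savez("h_"+n+".npz",c=p["color"],W=W)
    cv2.imwrite("pics/d_%s.png"%n,cv2.resize(p["color"],None,fx=1.5,fy=1.5))
    for t in("hook_spot","hook_mouth","keepers","collar","grip"):
        try: print(n,t,[(np.round(q["point"],3),round(q["confidence"],2)) for q in r.spot_in(p,t)][:2])
        except Exception as e: print(t,str(e)[:80])
E
```

```text
[0.4747 0.1687 0.2274] [-1.79998749e+02  2.81053638e-02  9.27291315e+01] [-0.18046002 -0.85960534 -2.83390924]
wrist hook_spot [(array([0.586, 0.2  , 0.016]), 0.74)]
wrist hook_mouth [(array([0.58 , 0.204, 0.016]), 0.7)]
wrist keepers [(array([0.579, 0.208, 0.015]), 0.69)]
wrist collar [(array([0.472, 0.172, 0.231]), 0.61)]
wrist grip [(array([0.474, 0.174, 0.227]), 0.69)]
side hook_spot [(array([0.58 , 0.246, 0.012]), 0.9)]
side hook_mouth [(array([0.581, 0.243, 0.013]), 0.81), (array([ 0.618, -0.283,  0.075]), 0.42)]
side keepers [(array([0.58 , 0.243, 0.013]), 0.85)]
side collar []
side grip [(array([0.473, 0.172, 0.12 ]), 0.56)]
top hook_spot [(array([0.601, 0.131, 0.016]), 0.74), (array([0.471, 0.149, 0.07 ]), 0.37)]
top hook_mouth [(array([0.6  , 0.129, 0.014]), 0.92), (array([0.579, 0.064, 0.216]), 0.69)]
top keepers [(array([0.598, 0.132, 0.019]), 0.88)]
top collar [(array([0.468, 0.149, 0.074]), 0.97)]
top grip [(array([0.473, 0.15 , 0.074]), 0.79)]
```

View pics/d_wrist.png

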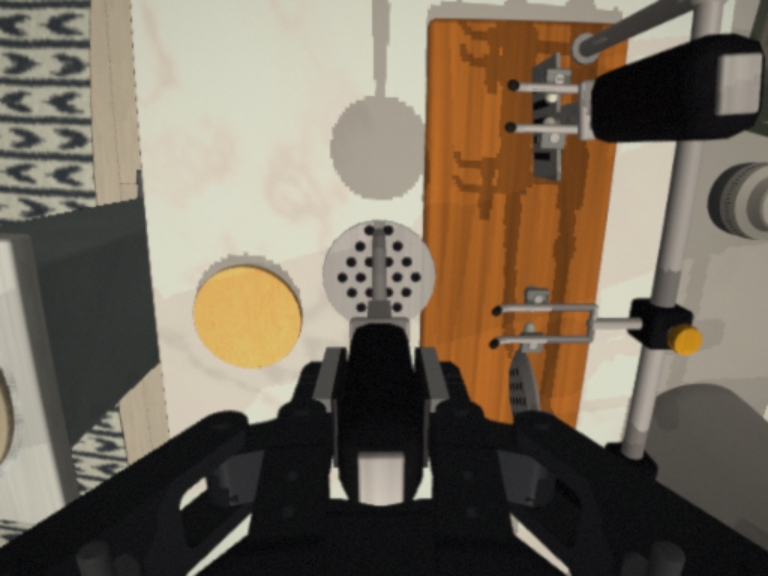

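View pics/d_side.png

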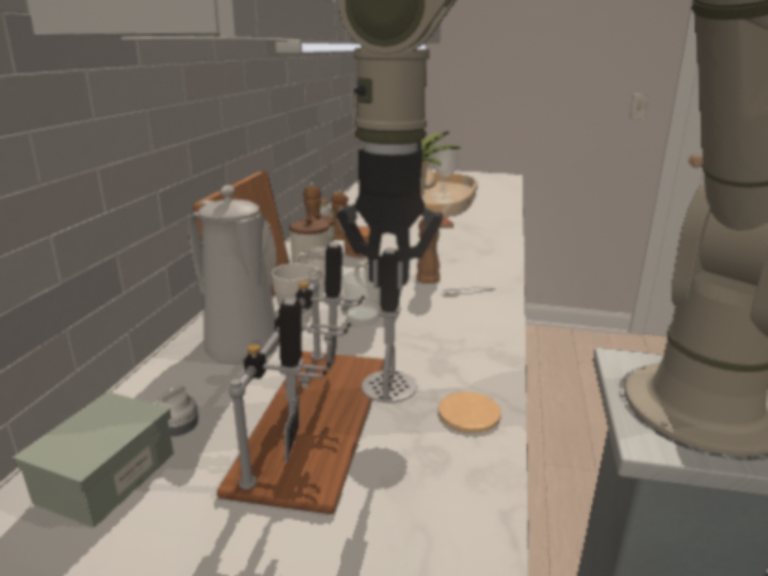

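The wrist view (1.5× scale) shows the middle hook clearly. Its prong tips are at (497,310) and (494,343), and its crossbar is near x=592. The masher is held upright with its head centred at (378,272), and the side view also shows it hanging straight.

```bash
python3 - <<'E'
from h import *
T=np.load("h_wrist.npz");W=T["W"];P=W.reshape(-1,3)
def rep(n,k):
    q=P[k];print(n,len(q),np.round(np.median(q,0),4),np.round(np.percentile(q,[2,98],axis=0),4).tolist());return q
x,y,z=P.T
box=(y>.13)&(y<.215)
q=P[(x>.515)&(x<.60)&box&(z>.135)&(z<.17)]
print("hook pts",len(q))
# split two prongs
c=np.median(q[:,1]);
for s in(-1,1):
    a=q[(s*(q[:,1]-c)>0)&(q[:,0]>.53)&(q[:,0]<.566)];f=np.polyfit(a[:,0]-.55,a[:,1],1);print("prong",s,len(a),f,np.median(a[:,2]),np.std(a[:,1]-np.polyval(f,a[:,0]-.55)))
rep("tips",(x>.515)&(x<.60)&box&(z>.153)&(z<.17))
rep("back",(x>.566)&(x<.6)&(y>.155)&(y<.185)&(z>.14)&(z<.165))
k=(x>.42)&(x<.53)&(y>.11)&(y<.24)
h=rep("head",k&(z>.058)&(z<.085));print(cv2.minAreaRect((h[:,:2]*1000).astype(np.float32)),cv2.minEnclosingCircle((h[:,:2]*1000).astype(np.float32)))
n=rep("neck",k&(z>.14)&(z<.178));print(np.median(n[:,0]))
c=rep("collar",k&(z>.185)&(z<.195)&(abs(x-.474)<.02)&(y<.2))
g=rep("hand",k&(z>.265)&(z<.28)&(abs(x-.474)<.02));print(cv2.minAreaRect((g[:,:2]*1000).astype(np.float32)))
m=rep("base",(x>.5)&(x<.67)&(y>.02)&(y<.26)&(abs(z-.014)<.005))
r_=rep("rail",(x>.59)&(x<.65)&(y>.0)&(y<.26)&(z>.145)&(z<.165));print(np.polyfit(r_[:,1]-.17,r_[:,0],1))
T=np.load("h_top.npz");W=T["W"];P=W.reshape(-1,3);x,y,z=P.T
k=(x>.42)&(x<.53)&(y>.11)&(y<.24)
h=rep("thead",k&(z>.058)&(z<.085))
P=np.load("h_side.npz")["W"].reshape(-1,3);x,y,z=P.T;k=(x>.42)&(x<.53)&(y>.11)&(y<.24)
for lo,hi in((.058,.085),(.145,.178),(.182,.19),(.19,.22)): rep("side%.2f"%lo,k&(z>lo)&(z<hi))
E
```

```text
hook pts 1290
prong -1 405 [-0.03228998  0.15061546] 0.1501108632483451 0.0033639403418513256
prong 1 408 [0.15297461 0.17182242] 0.15001549281369939 0.0029998739126419296
tips 96 [0.5335 0.1624 0.1569] [[0.5307, 0.1494, 0.153], [0.5979, 0.1705, 0.1596]]
back 337 [0.5856 0.165  0.1515] [[0.5673, 0.1563, 0.1494], [0.5991, 0.1724, 0.1534]]
head 3435 [0.4713 0.1653 0.0733] [[0.4382, 0.1336, 0.0718], [0.5085, 0.1965, 0.0748]]
((473.17333984375, 164.76560974121094), (77.53636932373047, 69.92410278320312), 4.079979419708252) ((473.44793701171875, 161.10507202148438), 38.88343811035156)
neck 187 [0.4737 0.1667 0.1538] [[0.4679, 0.1658, 0.1409], [0.4793, 0.1681, 0.1666]]
0.4737496647061062
collar 253 [0.473  0.1727 0.1893] [[0.4609, 0.164, 0.1863], [0.4861, 0.1742, 0.1911]]
hand 4253 [0.4744 0.1687 0.2713] [[0.4556, 0.1538, 0.2652], [0.4924, 0.1817, 0.2787]]
((474.673583984375, 166.7372283935547), (39.976844787597656, 31.87114143371582), 2.5280110836029053)
base 17804 [0.5792 0.1708 0.0136] [[0.5116, 0.0327, 0.0119], [0.6545, 0.2562, 0.0152]]
rail 4353 [0.6196 0.1722 0.1547] [[0.6005, 0.0801, 0.1474], [0.6327, 0.2536, 0.1631]]
[-0.04821997  0.619504  ]
thead 382 [0.4657 0.1551 0.074 ] [[0.4394, 0.1275, 0.0681], [0.5106, 0.1879, 0.0787]]
side0.06 584 [0.4706 0.1651 0.0744] [[0.4384, 0.1277, 0.0716], [0.5083, 0.1971, 0.0814]]
side0.14 93 [0.4728 0.1648 0.1625] [[0.4685, 0.1535, 0.1463], [0.4791, 0.1671, 0.1767]]
side0.18 26 [0.4732 0.1713 0.1879] [[0.4618, 0.1544, 0.1822], [0.4862, 0.1737, 0.1899]]
side0.19 183 [0.4714 0.1723 0.2048] [[0.4627, 0.1551, 0.1905], [0.4847, 0.1758, 0.2194]]
```

```bash
python3 - <<'E'
from h import *
T=np.load("h_wrist.npz");P=T["W"].reshape(-1,3);x,y,z=P.T
for a in np.arange(.524,.61,.006):
    q=P[(x>a)&(x<a+.006)&(y>.135)&(y<.195)&(z>.145)&(z<.162)]
    h=np.histogram(q[:,1],np.arange(.135,.196,.003))[0]
    print("%.3f"%a,len(q),h, np.round(np.median(q[:,2]),4) if len(q) else '')
for lo,hi in((.14,.155),(.155,.163),(.163,.172)):pass
# other hooks: skimmer & turner hanging positions now
for y0 in(.07,.268):
    q=P[(abs(y-y0)<.04)&(abs(x-.57)<.04)&(z>.236)];print(len(q),np.round(q.mean(0),4) if len(q) else '')
E
```

```text
0.524 0 [0 0 0 0 0 0 0 0 0 0 0 0 0 0 0 0 0 0 0 0] 
0.530 70 [ 0  0  0  0  6 28  1  0  0  0  7 28  0  0  0  0  0  0  0  0] 0.1578
0.536 69 [ 0  0  0  0  6 26  0  0  0  0  6 31  0  0  0  0  0  0  0  0] 0.1517
0.542 76 [ 0  0  0  0  9 29  0  0  0  0  6 31  1  0  0  0  0  0  0  0] 0.1511
0.548 175 [ 0  0  7 16 10 36  4  0  0  0  2 36 28 22 14  0  0  0  0  0] 0.1485
0.554 206 [ 0  0 12 22 16 35 14  0  0  0  0 27 30 30 20  0  0  0  0  0] 0.1486
0.560 129 [ 0  0  8 12  7 30  9  0  0  0  0 27 21  9  6  0  0  0  0  0] 0.1504
0.566 76 [ 0  0  0  0  0 27 11  0  0  0  0 22 16  0  0  0  0  0  0  0] 0.1512
0.572 74 [ 0  0  0  0  0 24 12  0  0  0  0 18 20  0  0  0  0  0  0  0] 0.1513
0.578 75 [ 0  0  0  0  0 23 14  0  1  2  0 15 20  0  0  0  0  0  0  0] 0.1513
0.584 169 [ 0  0  0  0  0 14 22 19 25 36 21 17 15  0  0  0  0  0  0  0] 0.1515
0.590 49 [ 0  0  0  0  0  0  0  0 15 33  1  0  0  0  0  0  0  0  0  0] 0.1521
0.596 53 [ 0  0  0  0  0  0  0  0 15 33  5  0  0  0  0  0  0  0  0  0] 0.1524
0.602 48 [ 0  0  0  0  0  0  0  0 12 30  6  0  0  0  0  0  0  0  0  0] 0.1521
0.608 342 [ 0  0  0  0  0  1 33 47 41 55 54 55 56  0  0  0  0  0  0  0] 0.1539
0 
2737 [0.567  0.2665 0.2397]
```

Emit:
{"api": "arm_command", "payload": {"xyz": [[-0.3,1.5,0.8],[-0.1,1.5,0.8],[0,1.0,0.4],[0,0.6,0],[0,0,0]], "dr": [[0,0,0],[0,0,0],[0,0,0],[0,0,0],[0,0,0]], "jaw": [1,1,1,1,1]}}

```text
clock: 7.82
ee_pos: [0.5221, 0.1673, 0.2072]
ee_rot: [180.0, 0.0, 92.7]
force: [0.0, -0.5, -2.0]
width: 0.277
grip_force: 59.3
```

```bash
python3 - <<'E'
from h import *
p=r.grab_frame("wrist");W=cloud(p);P=W.reshape(-1,3);x,y,z=P.T;s=r.sense();print(s["ee_pos"],s["ee_rot"],s["force"],s["torque"])
cv2.imwrite("pics/e.png",cv2.resize(p["color"][120:320,180:430],None,fx=3,fy=3))
for a in np.arange(.530,.585,.012):
    o=[]
    for lo,hi in((.144,.1595),(.1605,.18)):
        q=P[(x>a)&(x<a+.012)&(y>lo)&(y<hi)&(z>.1495)&(z<.162)];o.append(q[:,1].mean() if len(q) else 0)
    print(round(a,3),np.round(o,4),np.mean(o))
n=P[(abs(x-.52)<.009)&(y>.14)&(y<.18)&(z>.125)&(z<.158)];print("neck",len(n),np.percentile(n,[3,20,50,80,97],axis=0))
c=P[(abs(x-.52)<.018)&(y>.14)&(y<.18)&(z>.164)&(z<.175)];print("collar",len(c),np.percentile(c,[3,50,97],axis=0))
E
```

```text
[0.52117732 0.16724536 0.20726808] [-1.79984091e+02  2.60205101e-02  9.26728024e+01] [-1.11293647 -0.4996838  -2.13399552] [0.03064064 0.01506284 0.00496147]
0.53 [0.1518 0.1695] 0.16064850622500218
0.542 [0.152  0.1696] 0.16079975584918837
0.554 [0.152  0.1701] 0.1610349760585187
0.566 [0.1527 0.1705] 0.16163630606349055
0.578 [0.1545 0.1674] 0.16092249268716474
neck 154 [[0.51532513 0.16456486 0.12530485]
 [0.5174631  0.16501955 0.12927151]
 [0.52127855 0.16526288 0.13604377]
 [0.52435864 0.16552197 0.1425636 ]
 [0.52657707 0.1658171  0.14571233]]
collar 250 [[0.50833605 0.16418757 0.16619725]
 [0.5197724  0.17143201 0.16918909]
 [0.53337195 0.17273193 0.17077346]]
```

View pics/e.png

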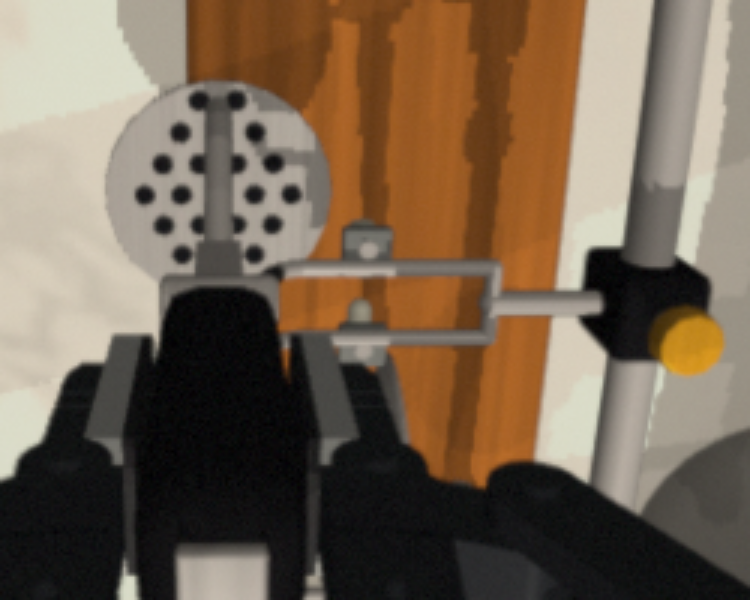

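The crop shows the neck just short of the prong tips, at about (275,270) and (285,335). The depth puts the neck within 1 mm of the mid-line, so I'll make a small shift and then go in slowly.

Emit:
{"api": "arm_command", "payload": {"xyz": [[0.05,0.2,0],[0,0.3,0],[0,0.3,0],[0,0.3,0],[0,0,0]], "dr": [[0,0,0],[0,0,0],[0,0,0],[0,0,0],[0,0,0]], "jaw": [1,1,1,1,1]}}

```text
clock: 8.28
ee_pos: [0.5326, 0.1684, 0.2075]
ee_rot: [180.0, 0.0, 92.7]
force: [0.8, -0.4, -2.6]
width: 0.273
grip_force: 59.3
```

Emit:
{"api": "arm_command", "payload": {"xyz": [[0,0.2,0],[0,0.2,0],[0,0.2,0],[0,0.2,0],[0,0,0]], "dr": [[0,0,0],[0,0,0],[0,0,0],[0,0,0],[0,0,0]], "jaw": [1,1,1,1,1]}}

```text
clock: 8.7
ee_pos: [0.5405, 0.1688, 0.2073]
ee_rot: [180.0, 0.0, 92.7]
force: [0.3, -1.2, -2.2]
width: 0.272
grip_force: 59.3
```

Emit:
{"api": "arm_command", "payload": {"xyz": [[0,0.2,0],[0,0.2,0],[0,0.2,0],[0,0,0]], "dr": [[0,0,0],[0,0,0],[0,0,0],[0,0,0]], "jaw": [1,1,1,1]}}

```text
clock: 9.03
ee_pos: [0.5465, 0.1691, 0.2073]
ee_rot: [180.0, 0.0, 92.7]
force: [0.7, -0.5, -1.6]
width: 0.271
grip_force: 59.3
```

Emit:
{"api": "arm_command", "payload": {"xyz": [[0,0.2,0],[0,0.2,0],[0,0,0]], "dr": [[0,0,0],[0,0,0],[0,0,0]], "jaw": [1,1,1]}}

```text
clock: 9.28
ee_pos: [0.5501, 0.1693, 0.2072]
ee_rot: [-180.0, 0.0, 92.7]
force: [-1.5, -1.1, -1.7]
width: 0.278
grip_force: 59.3
```

Emit:
{"api": "arm_command", "payload": {"xyz": [[0,0.2,0],[0,0.2,0],[0,0,0]], "dr": [[0,0,0],[0,0,0],[0,0,0]], "jaw": [1,1,1]}}

```text
clock: 9.53
ee_pos: [0.5535, 0.1694, 0.2071]
ee_rot: [-179.9, 0.0, 92.7]
force: [-2.6, -0.4, -1.0]
width: 0.268
grip_force: 59.6
```

Emit:
{"api": "arm_command", "payload": {"xyz": [[0,0.2,0],[0,0.2,0],[0,0,0]], "dr": [[0,0,0],[0,0,0],[0,0,0]], "jaw": [1,1,1]}}

```text
clock: 9.78
ee_pos: [0.5575, 0.1696, 0.2069]
ee_rot: [-179.9, 0.0, 92.7]
force: [-2.0, -1.0, -6.0]
width: 0.273
grip_force: 59.1
```

Emit:
{"api": "arm_command", "payload": {"xyz": [[0,0.2,0],[0,0.2,0],[0,0,0]], "dr": [[0,0,0],[0,0,0],[0,0,0]], "jaw": [1,1,1]}}

```text
clock: 10.03
ee_pos: [0.5631, 0.1699, 0.2074]
ee_rot: [179.9, 0.0, 92.7]
force: [1.4, -1.1, -6.4]
width: 0.27
grip_force: 59.1
```

Emit:
{"api": "arm_command", "payload": {"xyz": [[0,0.2,0],[0,0.2,0],[0,0.2,0],[0,0,0]], "dr": [[0,0,0],[0,0,0],[0,0,0],[0,0,0]], "jaw": [1,1,1,1]}}

```text
clock: 10.37
ee_pos: [0.5687, 0.1699, 0.2074]
ee_rot: [179.9, 0.0, 92.7]
force: [-1.2, -2.8, -2.7]
width: 0.271
grip_force: 59.4
```

```bash
python3 - <<'E'
from h import *
f=[]
for i in range(4):
    p=r.grab_frame("wrist");f.append(np.r_[r.sense()["force"],r.sense()["ee_pos"]])
print(np.round(f,4))
W=cloud(p);P=W.reshape(-1,3);x,y,z=P.T
cv2.imwrite("pics/f.png",cv2.resize(p["color"][120:320,180:430],None,fx=3,fy=3))
X=f[-1][3]-.001
n=P[(abs(x-X)<.009)&(y>.14)&(y<.18)&(z>.115)&(z<.155)];print("neck",len(n),np.percentile(n,[3,50,97],axis=0))
c=P[(abs(x-X)<.018)&(y>.14)&(y<.18)&(z>.155)&(z<.18)];print("collar",len(c),np.percentile(c,[3,50,97],axis=0))
c=P[(abs(x-X)<.05)&(y>.1)&(y<.22)&(z>.035)&(z<.07)];print("head",len(c),np.percentile(c,[1,50,99],axis=0))
E
```

```text
[[-1.1036 -3.3964 -2.4385  0.5687  0.1697  0.2074]
 [ 0.6324 -3.3165 -2.9364  0.5687  0.1696  0.2074]
 [-0.148  -3.5195 -3.1413  0.5687  0.1695  0.2075]
 [ 0.4771 -3.8141 -3.3222  0.5686  0.1695  0.2075]]
neck 396 [[0.55909986 0.16691408 0.11552378]
 [0.5664062  0.170554   0.14652335]
 [0.5747788  0.17761889 0.15208377]]
collar 282 [[0.55496513 0.16589125 0.16631642]
 [0.56756157 0.17350228 0.16968051]
 [0.58001045 0.17640715 0.17965754]]
head 3025 [[0.53110583 0.13962888 0.05146978]
 [0.57281108 0.16894212 0.05330553]
 [0.60416185 0.19811023 0.05519845]]
```

View pics/f.png

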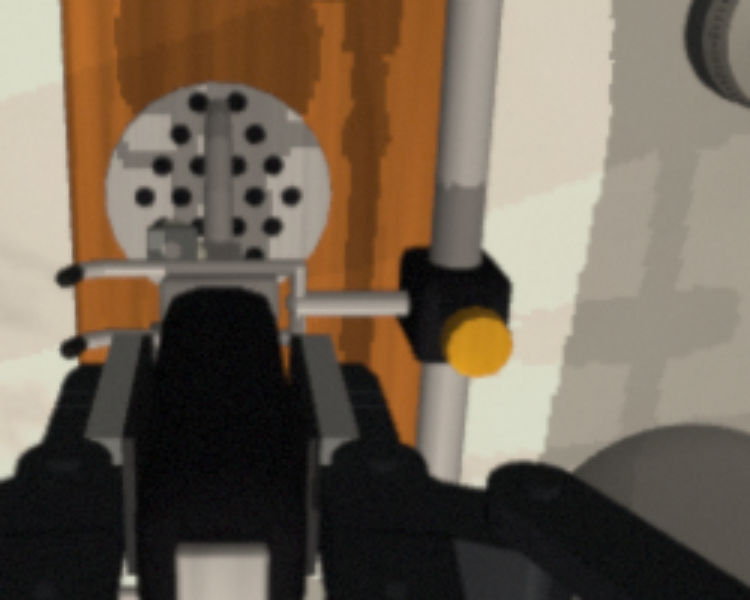

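The neck is between the prongs and past the keepers. The crossbar at (297,290) is still about 8–10 mm ahead of the neck, and a slight push from the +y prong shows in the force, so I'll ease sideways and continue.

Emit:
{"api": "arm_command", "payload": {"xyz": [[-0.06,0,0],[0,0.15,0],[0,0.15,0],[0,0.15,0],[0,0,0]], "dr": [[0,0,0],[0,0,0],[0,0,0],[0,0,0],[0,0,0]], "jaw": [1,1,1,1,1]}}

```text
clock: 10.98
ee_pos: [0.5729, 0.1702, 0.2074]
ee_rot: [180.0, -0.0, 92.7]
force: [0.8, -1.0, -2.1]
width: 0.276
grip_force: 59.6
```

Emit:
{"api": "arm_command", "payload": {"xyz": [[0,0.1,0],[0,0.1,0],[0,0,0]], "dr": [[0,0,0],[0,0,0],[0,0,0]], "jaw": [1,1,1]}}

```text
clock: 11.23
ee_pos: [0.5748, 0.1702, 0.2074]
ee_rot: [180.0, -0.0, 92.7]
force: [-0.2, -0.1, -3.0]
width: 0.274
grip_force: 59.6
```

Emit:
{"api": "arm_command", "payload": {"xyz": [[0,0.1,0],[0,0.1,0],[0,0,0]], "dr": [[0,0,0],[0,0,0],[0,0,0]], "jaw": [1,1,1]}}

```text
clock: 11.48
ee_pos: [0.5768, 0.1701, 0.2073]
ee_rot: [180.0, -0.0, 92.7]
force: [-0.9, -0.6, -2.2]
width: 0.271
grip_force: 59.6
```

Emit:
{"api": "arm_command", "payload": {"xyz": [[0,0.1,0],[0,0,0]], "dr": [[0,0,0],[0,0,0]], "jaw": [1,1]}}

```text
clock: 11.65
ee_pos: [0.5776, 0.17, 0.2073]
ee_rot: [180.0, -0.0, 92.7]
force: [-0.8, 0.0, -2.4]
width: 0.275
grip_force: 59.6
```

Emit:
{"api": "arm_command", "payload": {"xyz": [[0,0.1,0],[0,0,0]], "dr": [[0,0,0],[0,0,0]], "jaw": [1,1]}}

```text
clock: 11.82
ee_pos: [0.5786, 0.1701, 0.2073]
ee_rot: [180.0, 0.0, 92.7]
force: [0.4, 0.2, -3.1]
width: 0.275
grip_force: 59.6
```

Emit:
{"api": "arm_command", "payload": {"xyz": [[0,0.1,0],[0,0,0]], "dr": [[0,0,0],[0,0,0]], "jaw": [1,1]}}

```text
clock: 11.98
ee_pos: [0.579, 0.1701, 0.2072]
ee_rot: [-179.9, -0.0, 92.7]
force: [-1.3, -0.4, -1.2]
width: 0.274
grip_force: 59.7
```

Emit:
{"api": "arm_command", "payload": {"xyz": [[0,0.1,0],[0,0,0],[0,0,0]], "dr": [[0,0,0],[0,0,0],[0,0,0]], "jaw": [1,1,1]}}

```text
clock: 12.23
ee_pos: [0.5795, 0.1701, 0.2071]
ee_rot: [-179.9, -0.0, 92.7]
force: [-5.1, 0.3, 1.0]
width: 0.277
grip_force: 60.1
```

It's home against the back bar (Fx −5 N). I'll ease off and let it down.

Emit:
{"api": "arm_command", "payload": {"xyz": [[0,-0.1,0],[0,0,0.25],[0,0,0.25],[0,0,0.25],[0,0,0]], "dr": [[0,0,0],[0,0,0],[0,0,0],[0,0,0],[0,0,0]], "jaw": [1,1,1,1,1]}}

```text
clock: 12.65
ee_pos: [0.5791, 0.1701, 0.199]
ee_rot: [-180.0, 0.0, 92.7]
force: [-3.3, -0.7, -4.9]
width: 0.272
grip_force: 59.5
```

Emit:
{"api": "arm_command", "payload": {"xyz": [[0,0,0.15],[0,0,0.1],[0,0,0]], "dr": [[0,0,0],[0,0,0],[0,0,0]], "jaw": [1,1,1]}}

```text
clock: 12.9
ee_pos: [0.5792, 0.17, 0.1969]
ee_rot: [-180.0, 0.0, 92.7]
force: [-3.5, 0.2, -3.4]
width: 0.276
grip_force: 59.7
```

Emit:
{"api": "arm_command", "payload": {"xyz": [[0,0,0.1],[0,0,0.05],[0,0,0]], "dr": [[0,0,0],[0,0,0],[0,0,0]], "jaw": [1,1,1]}}

```text
clock: 13.15
ee_pos: [0.5793, 0.17, 0.1958]
ee_rot: [-180.0, 0.0, 92.7]
force: [-4.9, -0.0, -0.2]
width: 0.273
grip_force: 60.1
```

Emit:
{"api": "arm_command", "payload": {"xyz": [[0,0,0.05],[0,0,0]], "dr": [[0,0,0],[0,0,0]], "jaw": [1,1]}}

```text
clock: 13.32
ee_pos: [0.5793, 0.1701, 0.1956]
ee_rot: [-180.0, -0.0, 92.7]
force: [-7.2, -1.0, 3.7]
width: 0.272
grip_force: 60.5
```

Emit:
{"api": "arm_command", "payload": {"xyz": [[0,-0.05,0],[0,0,0],[0,0,0]], "dr": [[0,0,0],[0,0,0],[0,0,0]], "jaw": [1,1,1]}}

```text
clock: 13.57
ee_pos: [0.5792, 0.1701, 0.1956]
ee_rot: [180.0, -0.0, 92.7]
force: [-5.0, 0.1, 2.6]
width: 0.273
grip_force: 60.2
```

Emit:
{"api": "arm_command", "payload": {"xyz": [[0,0,0],[0,0,0],[0,0,0],[0,0,0],[0,0,0]], "dr": [[0,0,0],[0,0,0],[0,0,0],[0,0,0],[0,0,0]], "jaw": [0.65,0.6,0.5,0.3,0.1]}}

```text
clock: 13.98
ee_pos: [0.5794, 0.1701, 0.1954]
ee_rot: [179.9, 0.0, 92.7]
force: [-0.3, -0.2, -0.5]
width: 0.767
grip_force: 0.0
```

```bash
python3 - <<'E'
from h import *
s=r.sense();print(s["ee_pos"],s["force"],s["width"],s["grip_force"])
p=r.grab_frame("wrist");W=cloud(p);P=W.reshape(-1,3);x,y,z=P.T
c=P[(abs(x-.578)<.03)&(y>.13)&(y<.2)&(z>.232)&(z<.25)];print("top",len(c),np.percentile(c,[3,50,97],axis=0) if len(c) else '')
c=P[(abs(x-.578)<.05)&(y>.1)&(y<.22)&(z>.03)&(z<.06)];print("head",len(c),np.percentile(c,[1,50,99],axis=0))
c=P[(abs(x-.578)<.018)&(y>.155)&(y<.18)&(z>.153)&(z<.165)];print("collar",len(c),np.percentile(c,[3,50,97],axis=0))
E
```

```text
[0.57942272 0.1700653  0.19540858] [-0.26355108 -0.15845402 -0.49243628] 0.7668443770631372 0.0
top 3193 [[0.56407456 0.15474846 0.23269916]
 [0.57486111 0.16803444 0.23852072]
 [0.58513403 0.17617518 0.24267044]]
head 3421 [[0.54607679 0.13341061 0.03860112]
 [0.58765359 0.1670106  0.04117892]
 [0.61910093 0.19911628 0.04378963]]
collar 264 [[0.56502877 0.16380649 0.1540085 ]
 [0.58067557 0.17407744 0.1572618 ]
 [0.59053851 0.17537286 0.15889542]]
```

Emit:
{"api": "arm_command", "payload": {"xyz": [[0,0,-0.3],[0,0,-1],[0,0,-2],[0,0,-3],[0,0,-3]], "dr": [[0,0,0],[0,0,0],[0,0,0],[0,0,0],[0,0,0]], "jaw": [0.1,0.1,0.1,0.1,0.1]}}

```text
clock: 14.45
ee_pos: [0.5787, 0.1697, 0.2897]
ee_rot: [-180.0, 0.1, 92.7]
force: [0.1, 0.4, 0.3]
width: 0.898
grip_force: 0.0
```

Emit:
{"api": "arm_command", "payload": {"xyz": [[0,-2,-2],[0,-3,-2],[0,-3,0],[0,-3,0],[0,0,0]], "dr": [[0,0,0],[0,0,0],[0,0,0],[0,0,0],[0,0,0]], "jaw": [0.1,0.1,0.1,0.1,0.1]}}

```text
clock: 14.87
ee_pos: [0.4643, 0.1639, 0.3289]
ee_rot: [-179.8, -0.1, 92.7]
force: [-0.6, -0.1, -0.4]
width: 0.898
grip_force: 0.0
```

```bash
python3 - <<'E'
from h import *
for t in range(2):
    p=r.grab_frame("wrist");W=cloud(p);P=W.reshape(-1,3);x,y,z=P.T
    for n,k in(("top",(abs(x-.578)<.03)&(y>.13)&(y<.2)&(z>.234)&(z<.25)),("head",(abs(x-.578)<.05)&(y>.1)&(y<.22)&(z>.03)&(z<.06)),("collar",(abs(x-.578)<.018)&(y>.15)&(y<.18)&(z>.153)&(z<.165)),("skim",(abs(x-.577)<.03)&(abs(y-.068)<.03)&(z>.234)),("turn",(abs(x-.567)<.03)&(abs(y-.264)<.03)&(z>.234))):
        c=P[k];print(n,len(c),np.round(np.percentile(c,[2,50,98],axis=0),4).tolist() if len(c) else '')
cv2.imwrite("pics/g.png",cv2.resize(p["color"],None,fx=1.4,fy=1.4))
E
```

```text
top 772 [[0.5639, 0.1499, 0.2344], [0.5721, 0.1641, 0.2388], [0.5834, 0.1756, 0.2429]]
head 1498 [[0.5471, 0.1297, 0.0385], [0.5743, 0.1689, 0.0409], [0.6169, 0.1974, 0.044]]
collar 112 [[0.564, 0.1503, 0.1535], [0.566, 0.1647, 0.157], [0.5742, 0.1749, 0.1585]]
skim 0 
turn 1058 [[0.5582, 0.2534, 0.2345], [0.5668, 0.2665, 0.2389], [0.5785, 0.2798, 0.2431]]
top 759 [[0.5639, 0.1501, 0.2345], [0.5721, 0.164, 0.2388], [0.5834, 0.1757, 0.2429]]
head 1506 [[0.5471, 0.1298, 0.0383], [0.5747, 0.1687, 0.0409], [0.6174, 0.1975, 0.044]]
collar 130 [[0.5641, 0.1509, 0.1533], [0.5662, 0.1679, 0.1566], [0.5886, 0.1758, 0.1586]]
skim 0 
turn 1058 [[0.5583, 0.2536, 0.2343], [0.567, 0.2666, 0.2389], [0.5783, 0.28, 0.2432]]
```

View pics/g.png

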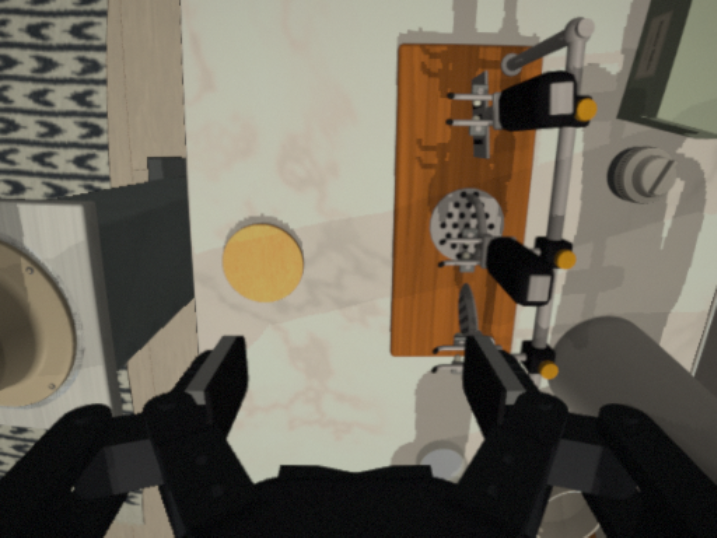

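```bash
python3 - <<'E'
from h import *
for n in("top","side"):
    V=cloud(r.grab_frame(n))
    for nn,y0 in(("sk",.07),("ma",.165),("tu",.27)):
        s=V[(abs(V[...,0]-.575)<.04)&(abs(V[...,1]-y0)<.04)&(V[...,2]>.18)]
        print(n,nn,len(s),np.round(np.percentile(s,[3,50,97],axis=0),3).tolist() if len(s) else '')
E
```

```text
top sk 102 [[0.569, 0.057, 0.186], [0.576, 0.068, 0.237], [0.589, 0.081, 0.244]]
top ma 141 [[0.537, 0.149, 0.192], [0.571, 0.16, 0.237], [0.585, 0.176, 0.407]]
top tu 23 [[0.573, 0.26, 0.216], [0.578, 0.269, 0.238], [0.592, 0.282, 0.245]]
side sk 321 [[0.568, 0.062, 0.182], [0.576, 0.08, 0.216], [0.588, 0.083, 0.243]]
side ma 486 [[0.536, 0.155, 0.182], [0.57, 0.175, 0.218], [0.585, 0.18, 0.423]]
side tu 553 [[0.558, 0.259, 0.182], [0.566, 0.279, 0.214], [0.58, 0.283, 0.243]]
```

The skimmer and turner haven't moved, and the masher is hanging at rest.

```bash
python3 -c "
from bench import r
print(r.close_job())"
```

```text
the job is handed in; nothing more can be done
None
```

The masher hangs at rest on the middle hook: neck home against the back bar, collar on the prongs, tilted about 2.5°. The gripper is clear, and the turner and skimmer read where they started. I kept well away from the tumbler and mug but did not re-measure them. The job is handed in; no verdict came back.

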